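# Hold the beam shutter half open behind its guard

### The job

Pull the amber guard of the beam module all the way down (it has a yellow fin to pull on). Then slide the red tab of the sprung shutter to the left as seen from the robot, to half of its travel (the green mark), never running it to its end stop, and finish while still holding it there with the gripper, at rest. Leave the bottles, vials and other loose things where they are.

Things in the scene. Friction and masses are not known exactly. Their poses are not given: they have to be found in the camera images.
- module: white beam module, bolted down, 320 mm wide (y), 300 deep (x). Origin: on the bench, at the foot of the middle of its front face; x points from front to back, away from the robot, y to the left, z up. Front part: a deck 50 mm high, 130 deep, with rims 22 mm tall at its two sides; behind it a rear housing 100 mm high. The amber guard covers the deck's middle
- half_mark (a point): green painted mark on the deck, at its front edge, on the module's centre line, 12 mm behind its front face. The red tab's centre is level with it (same module y) at half travel; a black mark 30 mm to the right (-y) means shut, a red one 30 mm to the left fully open
- guard (a joint): angle of the amber guard in rad: 0 shut (panel upright), 1.5 fully down (panel level, towards the robot), about a line along the module's y. Stiff, damped hinge; starts shut or ajar by up to 0.12. Pulled past about 0.6 and let go, it falls slowly to its stop by itself (1 to 3 s). About 0.3 kg; a few newtons at the fin move it
- guard_hinge (a point): middle of the guard's hinge line, at the foot of its panel, 50 mm above the bench, 4 mm before the module's front face. The guard is an L of clear amber sheet 5 mm thick, 210 mm wide: a front panel 94 mm tall from the hinge up, and a hood running 100 mm back from the panel's top, over the shutter
- guard_grip (a point): grip point on the yellow fin that stands 40 mm up from the front edge of the guard's hood. Fin 12 mm thick (front to back), 60 wide (module's y); its top is 15 mm above this point, its foot (the hood) 25 below. In the guard's frame, which turns with it, this point is 119 mm up from the hinge line and 3.5 mm back from it
- shutter (a joint): travel of the sprung steel shutter in m: 0 shut, 0.030 half, 0.060 its end stop; it grows towards the module's +y (left). The spring always pushes it shut, with 3 N at 0, 6.6 N at half and 10 N at the end; let go, it springs back
- shutter_tab (a point): centre of the red upright grip tab riding on the shutter, 12 mm thick (module's y), 30 long (x), 50 tall; this point is 81 mm above the bench; axes as the module's. Shut, it is 45 mm behind the module's front face and 30 mm right (-y) of its centre line. Its foot is the shutter plate, top 56 mm above the bench; the shut guard's hood passes 33 mm above it
- amber_bottle: amber solvent bottle, white cap, 80 mm across, 170 tall; stands to the left; origin under its centre
- clear_bottle: clear bottle, blue cap, 76 mm across, 160 tall; stands to the left; origin under its centre
- beaker: small clear beaker, 52 mm across, 60 tall, standing beside the right side of the module; origin under its centre
- vial_rack: blue rack of capped vials, 90 x 140 mm, 49 tall, to the right; origin under its centre
- screwdriver: screwdriver lying to the left, near the robot
- sample_vial: small amber vial, blue cap, 24 mm across, 36 tall, standing on the module's rear housing; origin under its centre
- flow_cell: steel disc, 40 mm across, 14 thick, lying on the module's rear housing; origin under its centre

How it is judged:
On the way, in this order (a step that is already met when the one before it is completed fails the run):
1. the guard is fully down (value of joint guard above 1.3 rad), for 0.2 s.
2. the gripper holds the shutter at half travel (value of joint shutter between 0.024 and 0.036 m and contact force between the fingers and shutter above 2 N and value of joint guard above 1.3 rad), for 0.5 s.
At the end, for the whole second after the job is handed in: The guard is down (over 1.3 rad) and the fingers, pressing on the red tab with over 2 N, hold the shutter still (under 10 mm/s) at half travel: 30 mm, give or take 6 mm (all of step 2 and velocity of joint shutter between -0.01 and 0.01 m/s); the arm keeps its last pose, push and grip.
It fails at once if the shutter is run to its end stop (over 55 mm) (value of joint shutter above 0.055 m).
It fails at once if a bystander is moved by more than 20 mm (distance of any of amber_bottle, clear_bottle, beaker, vial_rack, screwdriver, sample_vial, flow_cell from where it was at the start of the episode above 0.02 m).
It also fails if it takes over 48 s, if anything falls off the work surface, if the arm or the gripper's body presses on something with over 40 N, if the wrist force passes 120 N, or if a joint passes its speed limit or range.

### The arm

A 6-joint arm with a two-finger parallel gripper is mounted at the origin on the work surface. World frame = base frame: x ahead of the robot, y to its left, z up, the work surface at z = 0. Lengths are in m, angles in rad, forces in N, time in s.
With the tool pointing down it reaches from about 0.3 to 0.75 m from the base axis. Payload 8.5 kg.
Tool frame: the origin (TCP) lies midway between the tips of the shut fingers; the grasp point (between the pads) lies 19 mm behind it; z points along the fingers, y is the direction in which the jaws open and shut (so a half turn about z gives the same grasp; the last joint's range is limited). The gripper opens to 88 mm and grips with 3 to 60 N. Pads are 18 mm wide; open, the fingers measure 123 mm over their backs; the gripper's body (75 mm by 187 mm) begins 45 mm behind the grasp point.
Start: joints at [0.96, 0.381, 1.297, -0, 1.464, -0.215], TCP at [0.212, 0.507, 0.239] pointing down, gripper open.
Joint ranges: [-3.11, 3.11], [-0.89, 2.33], [0.22, 2.48], [-1.42, 4.56], [0.17, 2.85], [-2.88, 2.88]. Speed limits (rad/s): [2.39, 2.39, 3.14, 3.14, 3.14, 3.14].

### API

Orientations are given as [roll, pitch, yaw] about the fixed x, y, z axes, in that order (R = Rz(yaw) Ry(pitch) Rx(roll)).
In Python, from station import monitor, viewer, order, spotter gives the robot as it stands. The module is installed in compiled form; this text tells all that it offers.
- The arm moves only by the tool play_rows, never from a script. Its argument "plan" is one flat list of numbers, 6 for each row, row after row: the shift along the tool's x, y, z in m, then the turn, a rotation vector about the tool's x, y, z in rad. A call has exactly 8 rows; each row is the pose to reach, as a shift and turn from the pose measured when the call began, along the tool's axes at that moment; what a row does not reach only later rows make up. A row lasts 1/12 s, in which the tool goes at most 41.7 mm and 7.16 degrees, less where a joint would pass 70% of its speed; a pose out of reach is approached as far as the arm can. A call with a gripper value outside its range is refused whole. "claw" is the finger opening in m, from 0 to 0.0881, set as the call begins (left out, the last holds). The fingers move at their own pace and stop on an object; "newtons" is the grip in N (left out, the last holds). Time passes only in rows, so rows that repeat a pose let the fingers close, or fill a call up. It gives the time, the measured TCP pose, the force and the opening at its end, in the units of the state.
- monitor.state(): the state, without advancing time (a new reading comes with each control period).
- viewer.camera(name): name is "scene" or "side" or "wrist"; returns a dict with "img" (400x640x3 uint8, red, green, blue), "fx", "fy", "cx", "cy" (pixels), "position" and "orientation" of the camera in the world; the wrist camera has in their place "hand_eye" (4x4, takes a point from camera to tool coordinates, whose origin is the TCP and whose axes are the flange's). Camera axes: x right, y up, looking along -z (the intrinsics and any distortion apply to the point x, -y, -z); pixel columns grow to the right and rows downward; lengths in m; the calibration is good to about 2 mm. A picture is of the moment at which its call begins: read the wrist's pose just before it. There is no depth.
- order.job_done(): hands the job in, once; it reports no verdict.
Trained networks look in the newest picture that a camera, given by its name, has taken for a name from the list of things; names that differ only in an ending like _2 or _b are one class to them, and where a whole thing is asked for, a point or a joint stands for the part that bears it (a point fixed in the world has none). Each returns a list of dicts, best first, with "confidence" (0 to 1); they miss things now and then, are a little off and sometimes report something else, mostly with a low value. They report only what shows in the picture. A call takes as long as a camera call.
- spotter.trace(camera, query): "region" (400x640 bool, what is visible of it) and "position" ([column, row] in pixels, amid what is visible of it).
The state is a dict: "t": time; "joint_positions": joint angles; "joint_velocities": joint speeds; "joint_efforts": joint torques, N m; "tcp_pos": TCP position; "ee_rot": TCP orientation; "force": force on the tool from outside, world axes, zero at the start; "moment": the same for the moment, N m; "finger_gap": finger opening in m.
Only numpy, scipy, OpenCV 4.12 (cv2) and the standard library are available. Lean on these libraries where they do the work, as an engineer would, in place of code of your own. Each camera call takes 0.05 s, during which the arm holds its last target.

## Working session

There is one attempt and no reset: what is moved stays moved. The work goes in short steps, Python scripts to look and compute and a tool call to move; the robot and the scene stay as the last step left them, time stands still between calls to the robot, and variables do not carry over. Pictures are saved under pics/ and viewed, and the job is handed in when it is done.

Besides the shell and the picture viewer there is one more tool, called after "Request:" by a JSON object that holds its "fn" and its "kwargs", one argument or row to a line. play_rows: Moves the arm, as the interface text tells. Its arguments: {"type":"object","properties":{"plan":{"type":"array","items":{"type":"number"}},"claw":{"type":"number"},"newtons":{"type":"number"}},"required":["plan"]}

```bash
mkdir -p pics; cat > h.py <<'E'
import numpy as np, cv2
from scipy.spatial.transform import Rotation as R
from station import monitor, viewer, order, spotter
def snap(n,f):
    c=viewer.camera(n); cv2.imwrite('pics/'+f,c['img'][:,:,::-1].copy()); return c
E
python3 - <<'E'
from h import *
s=monitor.state(); print(s)
for n in ['scene','side','wrist']:
    c=snap(n,n+'0.png'); print({k:v for k,v in c.items() if k!='img'})
    for q in ['module','guard','guard_grip','shutter_tab','half_mark','guard_hinge','sample_vial','flow_cell']:
        try:
            for r in spotter.trace(n,q)[:2]: print(n,q,r['confidence'],r['position'],r['region'].sum())
        except Exception as e: print(n,q,e)
E
```

```text
{'t': 0.0, 'joint_positions': array([ 9.59736314e-01,  3.81167379e-01,  1.29826616e+00, -4.17347067e-06,
        1.46361215e+00, -2.15340863e-01]), 'joint_velocities': array([-1.48484435e-03, -1.21205721e-03, -1.36037186e-03,  1.37577536e-03,
        6.45105010e-05, -1.04650709e-03]), 'joint_efforts': array([ 4.05265018e-04, -4.37930775e+01, -2.24556041e+01,  7.12996954e-02,
        3.52180819e-02, -1.48896324e-04]), 'tcp_pos': array([0.2118624 , 0.50724169, 0.23815133]), 'ee_rot': array([-3.14017229e+00, -3.06431886e-04,  2.74587374e+00]), 'force': array([-0.98536267,  0.2349619 ,  0.93396839]), 'moment': array([-0.027518  , -0.03699782,  0.01389706]), 'finger_gap': 0.08819079256957878}
{'fx': 470.45358325275555, 'fy': 470.45358325275555, 'cx': 312.92995229900384, 'cy': 202.911622698482, 'position': array([1.32815413, 0.34121593, 1.22300249]), 'orientation': array([ 0.66213995, -0.01002782,  2.0211476 ])}
scene module 0.91 [329.9, 266.2] 13182
scene guard 0.56 [349.7, 223.3] 2584
scene guard_grip 0.91 [354.5, 224.5] 2597
scene shutter_tab 0.68 [328.2, 244.0] 439
scene half_mark 0.72
[... 685 characters left out ...]
87
side half_mark 0.7 [332.9, 361.5] 1927
side half_mark 0.66 [351.8, 202.1] 5784
side guard_hinge 0.8 [323.0, 186.3] 866
side guard_hinge 0.27 [353.7, 205.5] 5635
side sample_vial 0.54 [358.6, 203.6] 53
side flow_cell 0.56 [347.2, 175.2] 61
{'fx': 279.80514054675336, 'fy': 279.80514054675336, 'cx': 320.86274177918733, 'cy': 201.62930288969187, 'hand_eye': array([[-1.10067171e-03,  9.60160459e-01,  2.79447099e-01,
         7.27549120e-02],
       [ 9.99999372e-01,  1.11578236e-03,  1.04996295e-04,
        -2.74058172e-04],
       [-2.10988853e-04,  2.79447039e-01, -9.60161084e-01,
        -1.44716124e-01],
       [ 0.00000000e+00,  0.00000000e+00,  0.00000000e+00,
         1.00000000e+00]])}
```

```bash
python3 - <<'E'
import cv2
a=cv2.imread('pics/scene0.png');b=cv2.imread('pics/side0.png')
cv2.imwrite('pics/sc.png',cv2.resize(a[130:360,200:540],None,fx=2.35,fy=2.35,interpolation=cv2.INTER_CUBIC))
cv2.imwrite('pics/sd.png',cv2.resize(b[110:290,220:460],None,fx=3.2,fy=3.2,interpolation=cv2.INTER_CUBIC))
E
```

```text
(no output)
```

View pics/scene0.png

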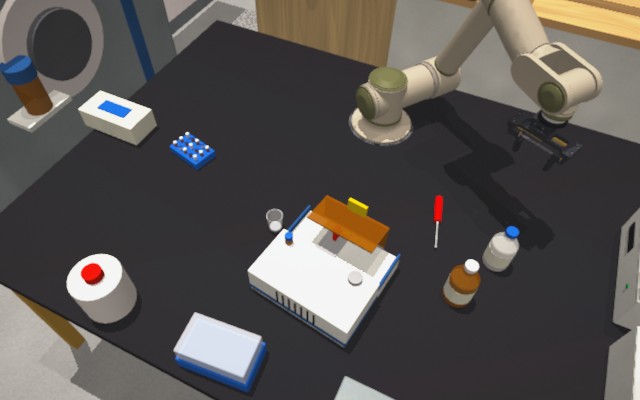

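View pics/side0.png

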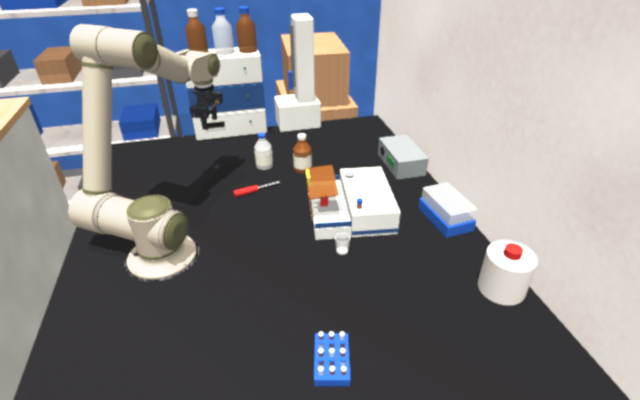

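View pics/wrist0.png

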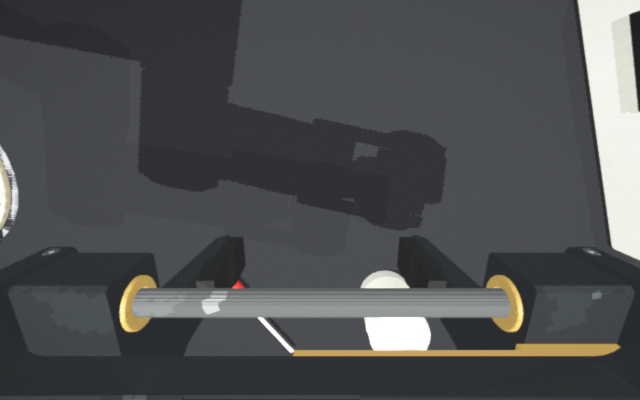

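```bash
ls -la pics
```

```text
total 1496
drwxr-xr-x 2 agent agent   4096 Dec  7 09:23 .
drwxr-xr-x 3 agent agent   4096 Dec  7 09:23 ..
-rw-r--r-- 1 agent agent 341476 Dec  7 09:23 sc.png
-rw-r--r-- 1 agent agent 281546 Dec  7 09:23 scene0.png
-rw-r--r-- 1 agent agent 311323 Dec  7 09:23 sd.png
-rw-r--r-- 1 agent agent 276058 Dec  7 09:23 side0.png
-rw-r--r-- 1 agent agent 302527 Dec  7 09:23 wrist0.png
```

View pics/sc.png

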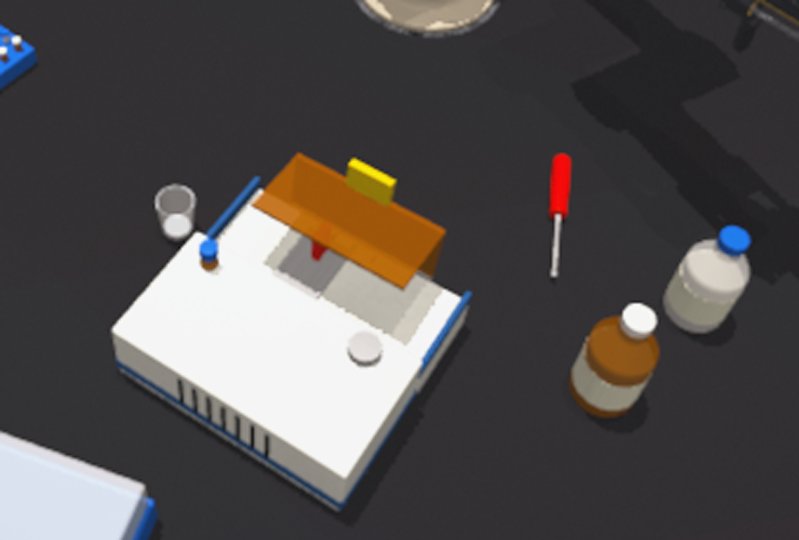

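View pics/sd.png

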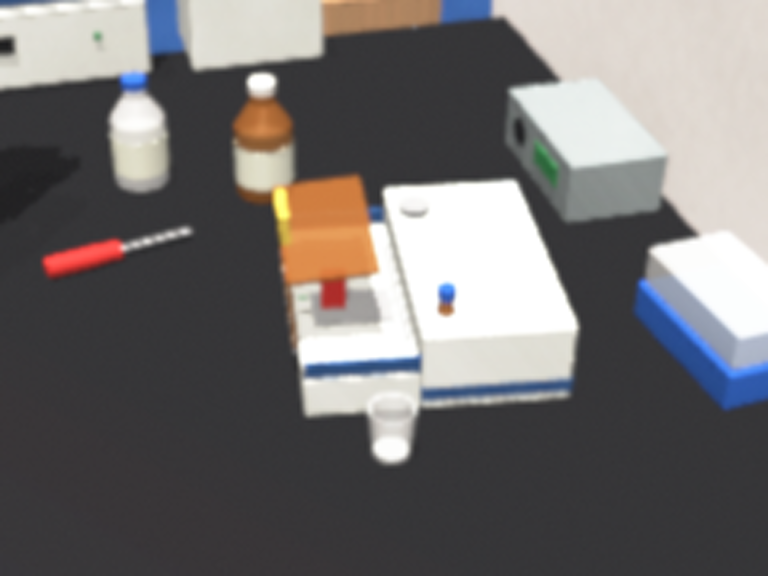

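The scene shows the amber guard with its yellow fin (~357,207). The red tab is behind it (~336,234), with the beaker on the module's right and the bottles and screwdriver on its left. The side view shows the tab at ~(324,201). Next I'll fit the module pose from corner pixels in both views.

```bash
cat >> h.py <<'E'
def proj(c,P):
    P=np.atleast_2d(P); M=R.from_euler('xyz',c['orientation']).as_matrix()
    q=(P-c['position'])@M
    return np.c_[c['cx']+c['fx']*q[:,0]/-q[:,2], c['cy']-c['fy']*q[:,1]/-q[:,2]]
def m2w(p,P):
    P=np.atleast_2d(np.array(P,float)); c,s=np.cos(p[2]),np.sin(p[2])
    return np.c_[p[0]+c*P[:,0]-s*P[:,1],p[1]+s*P[:,0]+c*P[:,1],P[:,2]]
def guardpt(g,u,b,y): # u up, b back ; angle g toward robot
    c,s=np.cos(g),np.sin(g)
    return [-0.004+b*c-u*s, y, 0.05+u*c+b*s]
E
cat > fit.py <<'E'
from h import *
from scipy.optimize import least_squares
S=viewer.camera('scene');D=viewer.camera('side')
sc=lambda a,b:(200+a/2.35,130+b/2.35); sd=lambda a,b:(220+a/3.2,110+b/3.2)
H=.16
obs=[(S,(.3,-H,.1),sc(113,332)),(S,(.3,H,.1),sc(345,476)),(S,(.3,H,0),sc(340,508)),(S,(.13,-H,.1),sc(197,237)),
(D,(.13,H,.1),sd(384,188)),(D,(.3,H,.1),sd(519,181)),(D,(.3,-H,.1),sd(576,325)),(D,(.3,-H,0),sd(570,397)),(D,(.13,-H,.1),sd(418,343)),(D,(0,-H,0),sd(307,414))]
fin=[(S,.134,.0095,-.03,sc(348,160)),(S,.134,.0095,.03,sc(396,181)),(S,.094,.0095,.03,sc(390,204)),(S,.094,.0095,-.03,sc(347,181)),
 (S,.094,.1,-.105,sc(254,204)),(S,.094,.1,.105,sc(404,287)),(S,.094,0,.105,sc(445,232)),(S,.094,0,-.105,sc(298,154)),
 (D,.094,0.1,-.105,sd(376,272)),(D,.094,0.,-.105,sd(284,279)),(D,.094,0.1,.105,sd(360,178))]
def f(p):
    r=[proj(c,m2w(p,P))[0]-o for c,P,o in obs]
    r+=[proj(c,m2w(p,guardpt(p[3],u,b,y)))[0]-o for c,u,b,y,o in fin]
    return np.ravel(r)
s=least_squares(f,[.5,0,0,0],loss='soft_l1')
print(s.x); print(f(s.x).reshape(-1,2).round(1).tolist())
p=s.x;np.save('pose.npy',p)
for n,P in dict(grip=guardpt(p[3],.119,.0035,0),tab=(.045,-.03,.081),mark=(.012,0,.05)).items(): print(n,m2w(p,P),proj(S,m2w(p,P)),proj(D,m2w(p,P)))
for n in ('scene','side'):
    for q in ('guard_grip','shutter_tab'):
        pass
E
python3 fit.py
```

```text
[ 0.54754871  0.1106356  -0.14585018  0.08157384]
[[-1.2, -1.9], [0.2, 0.5], [-0.2, 1.8], [0.1, -3.7], [-0.6, -0.7], [-1.6, -0.7], [-0.2, -0.1], [-1.0, -0.2], [1.0, -2.7], [-1.4, -0.1], [0.3, 0.9], [-1.7, 1.6], [-1.1, 1.1], [-0.8, 1.3], [-0.4, -1.2], [0.4, -0.6], [0.3, -0.7], [0.0, -0.6], [0.2, -1.0], [0.5, 0.4], [-1.7, -1.4]]
grip [[0.53744893 0.11211919 0.16888948]] [[357.92950309 206.02472455]] [[307.41326914 175.77331885]]
tab [[0.58771092 0.0744141  0.081     ]] [[336.96978259 231.91851696]] [[323.36715933 199.37833445]]
mark [[0.5594213 0.1088916 0.05     ]] [[350.76166197 234.96318877]] [[313.97942832 202.18413557]]
```

```bash
cat >> h.py <<'E'
def rel(pos,Rt,s=None):
    s=s or monitor.state(); R0=R.from_euler('xyz',s['ee_rot'])
    sh=R0.inv().apply(np.array(pos)-s['tcp_pos']); rv=(R0.inv()*Rt).as_rotvec()
    return np.r_[sh.round(4),rv.round(4)].tolist()
def guardpose(p,g,off=.008,back=0.): # tool pose caging fin at angle g; off = grasp pt above grip pt along fin
    pos=m2w(p,guardpt(g,.119+off-.019,.0035+back,0))[0]
    # tool z = -guard up ; tool y = guard back
    up=m2w([0,0,p[2]],[[-np.sin(g),0,np.cos(g)]])[0]; bk=m2w([0,0,p[2]],[[np.cos(g),0,np.sin(g)]])[0]
    z=-up;y=bk;x=np.cross(y,z)
    return pos,R.from_matrix(np.c_[x,y,z])
def tabpose(p,x,y,z): # grasp-> TCP height z; jaws along module y
    pos=m2w(p,(x,y,z))[0]
    yy=m2w([0,0,p[2]],[[0,1,0]])[0]; zz=np.array([0,0,-1.]);return pos,R.from_matrix(np.c_[np.cross(yy,zz),yy,zz])
E
python3 - <<'E'
from h import *
p=np.load('pose.npy'); s=monitor.state(); print(s['t'])
pos,Rt=guardpose(p,0.0,.10); print(pos,rel(pos,Rt))
E
```

```text
1.45
[0.54705401 0.11070827 0.25      ] [-0.4621, -0.2369, -0.0113, 0.0, -0.0, 1.3208]
```

Request:
{"fn": "play_rows", "kwargs": {
  "plan": [-0.462, -0.237, -0.03, 0, 0, 1.32, -0.462, -0.237, -0.03, 0, 0, 1.32, -0.462, -0.237, -0.03, 0, 0, 1.32, -0.462, -0.237, -0.03, 0, 0, 1.32, -0.462, -0.237, -0.03, 0, 0, 1.32, -0.462, -0.237, -0.03, 0, 0, 1.32, -0.462, -0.237, -0.03, 0, 0, 1.32, -0.462, -0.237, -0.03, 0, 0, 1.32],
  "claw": 0.05
}}

```text
t: 2.12
tcp_pos: [0.4276, 0.2514, 0.2583]
ee_rot: [3.141, -0.0, 1.74]
force: [0.9, 1.0, 0.2]
finger_gap: 0.0502
```

```bash
python3 - <<'E'
from h import *
p=np.load('pose.npy')
pos,Rt=guardpose(p,0.0,.08); print(pos,rel(pos,Rt),monitor.state()['t'])
E
```

```text
[0.54705401 0.11070827 0.23      ] [-0.1587, 0.0941, 0.0284, 0.0004, -0.0002, 0.3147] 2.1167
```

Request:
{"fn": "play_rows", "kwargs": {
  "plan": [-0.159, 0.094, 0.028, 0, 0, 0.315, -0.159, 0.094, 0.028, 0, 0, 0.315, -0.159, 0.094, 0.028, 0, 0, 0.315, -0.159, 0.094, 0.028, 0, 0, 0.315, -0.159, 0.094, 0.028, 0, 0, 0.315, -0.159, 0.094, 0.028, 0, 0, 0.315, -0.159, 0.094, 0.028, 0, 0, 0.315, -0.159, 0.094, 0.028, 0, 0, 0.315]
}}

```text
t: 2.78
tcp_pos: [0.5465, 0.1111, 0.2305]
ee_rot: [3.141, -0.001, 1.425]
force: [-0.2, 0.0, -0.4]
finger_gap: 0.0499
```

```bash
cat >> h.py <<'E'
def wproj(c,s,P):
    P=np.atleast_2d(P); R0=R.from_euler('xyz',s['ee_rot'])
    T=R0.inv().apply(P-s['tcp_pos']); h=c['hand_eye']; q=(T-h[:3,3])@h[:3,:3]
    return np.c_[c['cx']+c['fx']*q[:,0]/-q[:,2], c['cy']-c['fy']*q[:,1]/-q[:,2]]
E
python3 - <<'E'
from h import *
p=np.load('pose.npy'); s=monitor.state(); c=snap('wrist','w1.png'); print(s['t'],s['tcp_pos'],s['ee_rot'])
im=c['img'][:,:,::-1].copy()
for g,col in ((0.0,(255,0,0)),(.082,(0,255,0))):
  for u,b,y in ((.134,-.0025,-.03),(.134,-.0025,.03),(.134,.0095,-.03),(.134,.0095,.03),(.094,0,.105),(.094,.1,.105),(0,0,.105)):
    q=wproj(c,s,m2w(p,guardpt(g,u,b,y)))[0]; print(g,u,b,y,q.round()); 
    cv2.circle(im,tuple(int(v) for v in q),3,col,1)
cv2.imwrite('pics/w1o.png',im)
for q in ('guard_grip','shutter_tab'):
  for r in spotter.trace('wrist',q)[:2]: print(q,r['confidence'],r['position'],r['region'].sum())
E
```

```text
2.7833 [0.54647692 0.11109573 0.23052945] [ 3.14139977e+00 -5.16787919e-04  1.42507687e+00]
0.0 0.134 -0.0025 -0.03 [315. 261.]
0.0 0.134 -0.0025 0.03 [314. 183.]
0.0 0.134 0.0095 -0.03 [331. 261.]
0.0 0.134 0.0095 0.03 [331. 183.]
0.0 0.094 0 0.105 [318.  75.]
0.0 0.094 0.1 0.105 [450.  75.]
0.0 0 0 0.105 [319.  89.]
0.082 0.134 -0.0025 -0.03 [301. 260.]
0.082 0.134 -0.0025 0.03 [299. 183.]
0.082 0.134 0.0095 -0.03 [316. 261.]
0.082 0.134 0.0095 0.03 [316. 183.]
0.082 0.094 0 0.105 [308.  76.]
0.082 0.094 0.1 0.105 [443.  74.]
0.082 0 0 0.105 [319.  89.]
guard_grip 0.9 [363.3, 171.9] 25126
```

View pics/w1o.png

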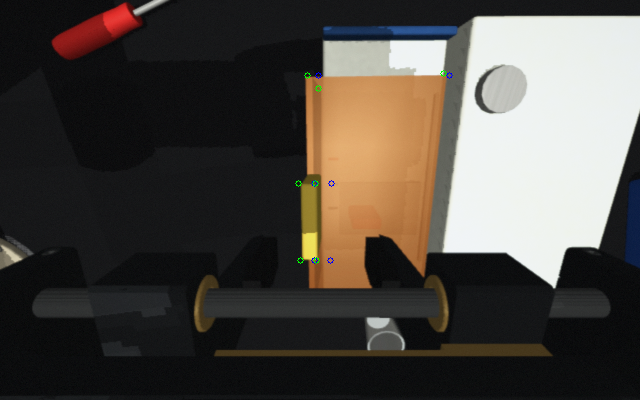

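The wrist view matches the fitted pose to 1–2 px: the fin lies at columns 302–317, rows 183–261, between the fingers. So the guard is ajar by about 0.08. I'll descend onto the fin.

```bash
python3 - <<'E'
from h import *
p=np.load('pose.npy')
for o in (.05,.008):
  pos,Rt=guardpose(p,0.075,o); print(pos,rel(pos,Rt),monitor.state()['t'])
E
```

```text
[0.53592416 0.11234317 0.19984058] [-0.0007, -0.0105, 0.031, -0.074, -0.0005, 0.0014] 2.9333
[0.53903779 0.11188579 0.15795865] [-0.0008, -0.0074, 0.0729, -0.074, -0.0005, 0.0014] 2.9333
```

Request:
{"fn": "play_rows", "kwargs": {
  "plan": [-0.001, -0.0105, 0.031, -0.074, 0, 0, -0.001, -0.0105, 0.031, -0.074, 0, 0, -0.001, -0.0097, 0.042, -0.074, 0, 0, -0.001, -0.009, 0.052, -0.074, 0, 0, -0.001, -0.0082, 0.063, -0.074, 0, 0, -0.001, -0.0075, 0.073, -0.074, 0, 0, -0.001, -0.0075, 0.073, -0.074, 0, 0, -0.001, -0.0075, 0.073, -0.074, 0, 0],
  "claw": 0.036
}}

```text
t: 3.6
tcp_pos: [0.5391, 0.1118, 0.1578]
ee_rot: [3.067, -0.0, 1.427]
force: [-0.4, -0.4, -0.2]
finger_gap: 0.0358
```

```bash
python3 - <<'E'
from h import *
p=np.load('pose.npy'); s=monitor.state();print(s['t'],s['force'])
for g in np.arange(.075,1.0,.1):
  pos,Rt=guardpose(p,g,.008); print(round(g,3),pos.round(3),rel(pos,Rt,s))
c=snap('wrist','w2.png')
E
```

```text
3.6 [-0.4496889  -0.35876158 -0.16455246]
0.075 [0.539 0.112 0.158] [0.0001, -0.0, -0.0002, -0.0009, -0.0005, 0.0016]
0.175 [0.528 0.113 0.157] [0.0001, -0.0108, 0.0, -0.1009, -0.0006, 0.0016]
0.275 [0.518 0.115 0.155] [0.0001, -0.0215, 0.0013, -0.2009, -0.0006, 0.0016]
0.375 [0.508 0.116 0.152] [0.0001, -0.0321, 0.0037, -0.3009, -0.0007, 0.0015]
0.475 [0.498 0.118 0.148] [0.0001, -0.0423, 0.007, -0.4009, -0.0008, 0.0015]
0.575 [0.488 0.119 0.143] [0.0001, -0.0522, 0.0114, -0.5009, -0.0009, 0.0015]
0.675 [0.48  0.121 0.137] [0.0001, -0.0616, 0.0168, -0.6009, -0.0009, 0.0014]
0.775 [0.471 0.122 0.13 ] [0.0002, -0.0704, 0.023, -0.7009, -0.001, 0.0014]
0.875 [0.464 0.123 0.122] [0.0002, -0.0785, 0.0302, -0.8009, -0.0011, 0.0013]
0.975 [0.457 0.124 0.114] [0.0002, -0.0859, 0.038, -0.9009, -0.0012, 0.0013]
```

View pics/w2.png

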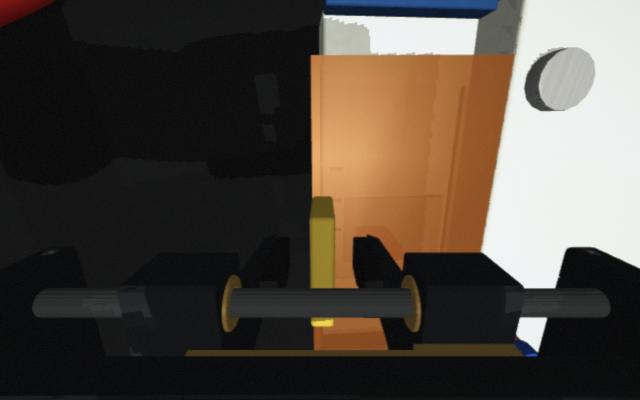

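The fin (column 322) is centred between the open jaws. I'll pull along the arc.

Request:
{"fn": "play_rows", "kwargs": {
  "plan": [0, -0.011, 0, -0.1, 0, 0, 0, -0.0215, 0.0013, -0.2, 0, 0, 0, -0.032, 0.0037, -0.3, 0, 0, 0, -0.0423, 0.007, -0.4, 0, 0, 0, -0.0522, 0.0114, -0.5, 0, 0, 0, -0.0616, 0.0168, -0.6, 0, 0, 0, -0.0704, 0.023, -0.7, 0, 0, 0, -0.0785, 0.03, -0.8, 0, 0]
}}

```text
t: 4.32
tcp_pos: [0.4806, 0.1109, 0.1405]
ee_rot: [2.459, 0.035, 1.391]
force: [0.9, -0.4, 0.4]
finger_gap: 0.0363
```

```bash
python3 - <<'E'
from h import *
p=np.load('pose.npy'); s=monitor.state();print(s['t'],s['force'])
for g,o in ((.9,.008),(.95,.008),(.9,.06),(.9,.1)):
  pos,Rt=guardpose(p,g,o); print(g,o,pos.round(3),rel(pos,Rt,s))
c=snap('side','s2.png'); snap('wrist','w3.png')
cv2.imwrite('pics/s2c.png',cv2.resize(c['img'][110:290,220:460,::-1],None,fx=3.2,fy=3.2))
E
```

```text
4.3167 [ 0.94948076 -0.39208116  0.35073853]
0.9 0.008 [0.462 0.123 0.12 ] [0.0095, -0.0287, 0.0029, -0.2178, 0.0493, 0.0008]
0.95 0.008 [0.459 0.124 0.116] [0.0096, -0.034, 0.004, -0.2678, 0.0493, 0.0021]
0.9 0.06 [0.422 0.129 0.152] [0.007, -0.0399, -0.0478, -0.2178, 0.0493, 0.0008]
0.9 0.1 [0.391 0.134 0.177] [0.005, -0.0485, -0.0868, -0.2178, 0.0493, 0.0008]
```

View pics/s2c.png

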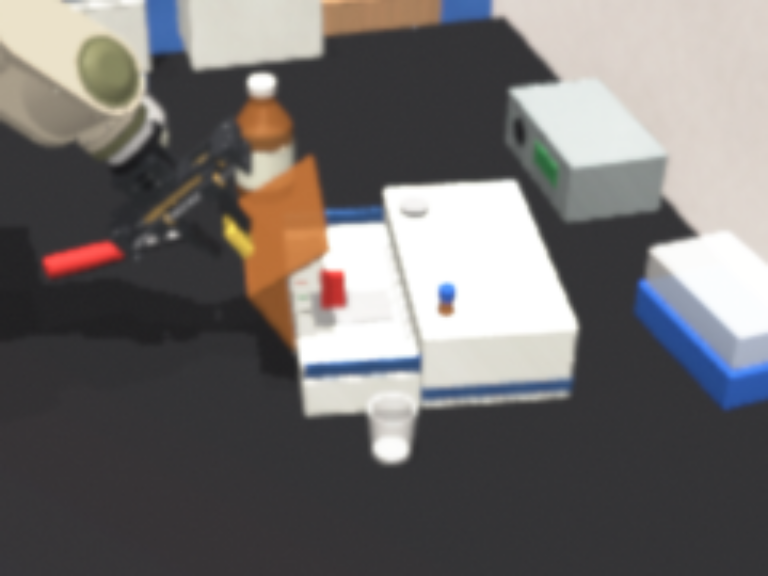

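View pics/w3.png

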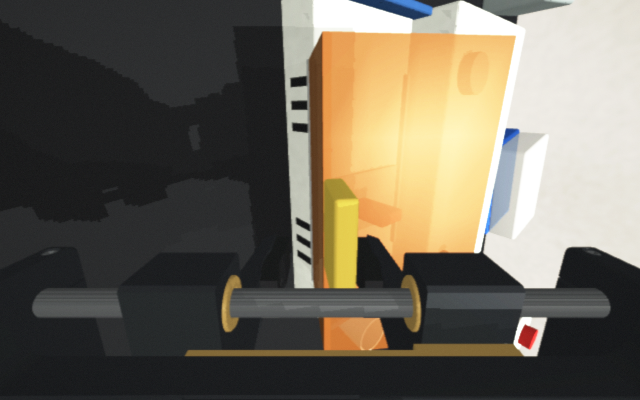

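Request:
{"fn": "play_rows", "kwargs": {
  "plan": [0.004, -0.012, 0.001, -0.08, 0.02, 0, 0.007, -0.024, 0.002, -0.16, 0.04, 0, 0.0095, -0.034, 0.004, -0.26, 0.049, 0.002, 0.0095, -0.034, 0.004, -0.26, 0.049, 0.002, 0.0095, -0.034, 0.004, -0.26, 0.049, 0.002, 0.0095, -0.034, 0.004, -0.26, 0.049, 0.002, 0.0095, -0.034, 0.004, -0.26, 0.049, 0.002, 0.0095, -0.034, 0.004, -0.26, 0.049, 0.002]
}}

```text
t: 5.08
tcp_pos: [0.4712, 0.1352, 0.2016]
ee_rot: [2.257, 0.004, 1.42]
force: [0.4, -0.4, 0.0]
finger_gap: 0.0364
```

```bash
python3 - <<'E'
from h import *
p=np.load('pose.npy'); s=monitor.state();print(s['t'],s['force'],s['joint_positions'].round(2))
c=snap('side','s3.png'); snap('wrist','w4.png')
cv2.imwrite('pics/s3c.png',cv2.resize(c['img'][110:290,220:460,::-1],None,fx=3.2,fy=3.2))
E
```

```text
5.0833 [ 0.35513899 -0.42634709  0.03982336] [ 0.16  0.17  2.07 -1.42  0.25  1.61]
```

View pics/s3c.png

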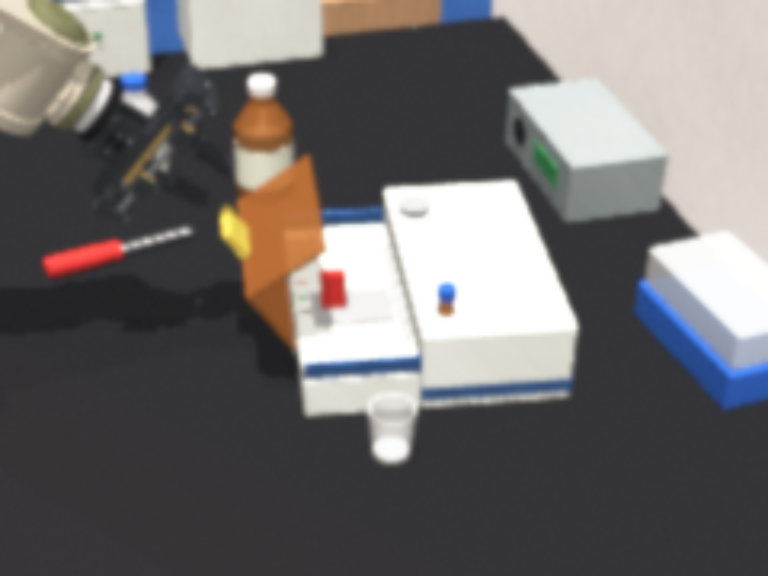

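View pics/w4.png

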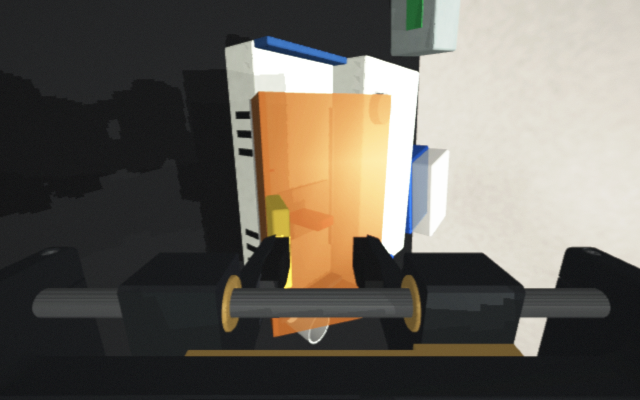

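The guard stopped at roughly 0.5–0.6: the wrist neared its singularity (joint 4 at its −1.42 limit), which lifted the fingers off the fin. I'll measure the guard's angle and hook the fin again with less tool tilt.

```bash
python3 - <<'E'
from h import *
from scipy.optimize import least_squares
p=np.load('pose.npy'); s=monitor.state()
D=viewer.camera('side')
sd=lambda a,b:np.array((220+a/3.2,110+b/3.2))
ob=[(.094,.1,.105,sd(312,157)),(.094,.1,-.105,sd(325,248)),(.094,0,-.105,sd(247,291)),(.119,.0035,0,sd(236,232))]
f=lambda g:np.ravel([proj(D,m2w(p,guardpt(g[0],u,b,y)))[0]-o for u,b,y,o in ob])
r=least_squares(f,[.5]);print(r.x,r.fun.round(1));g=r.x[0]
print('grip',m2w(p,guardpt(g,.119,.0035,0)))
E
```

```text
[0.54526134] [-0.9 -1.   0.4  0.   0.4  0.5 -0.6 -2.3]
grip [[0.48548881 0.11975178 0.15355927]]
```

```bash
cat >> h.py <<'E'
def hookpose(p,g,t,u,ret=0.):
    pos,_=guardpose(p,g); _,Rt=guardpose(p,t)
    pos=m2w(p,guardpt(g,u,.0035,0))[0]-ret*Rt.as_matrix()[:,2]
    return pos,Rt
E
python3 - <<'E'
from h import *
p=np.load('pose.npy'); s=monitor.state();print(s['t'])
for ret in (.06,):
  pos,Rt=hookpose(p,.545,.42,.116,ret); print(pos,rel(pos,Rt,s))
E
```

```text
5.2333
[0.46284846 0.12307749 0.20579457] [-0.0132, -0.0, -0.008, 0.4632, 0.0064, -0.0008]
```

Request:
{"fn": "play_rows", "kwargs": {
  "plan": [-0.013, 0, -0.008, 0.11, 0, 0, -0.013, 0, -0.008, 0.22, 0, 0, -0.013, 0, -0.008, 0.33, 0, 0, -0.013, 0, -0.008, 0.463, 0.006, 0, -0.013, 0, -0.008, 0.463, 0.006, 0, -0.013, 0, -0.008, 0.463, 0.006, 0, -0.013, 0, -0.008, 0.463, 0.006, 0, -0.013, 0, -0.008, 0.463, 0.006, 0]
}}

```text
t: 5.9
tcp_pos: [0.464, 0.1241, 0.2065]
ee_rot: [2.726, -0.004, 1.427]
force: [-0.6, -0.4, 0.6]
finger_gap: 0.0362
```

```bash
python3 - <<'E'
from h import *
p=np.load('pose.npy'); s=monitor.state();print(s['t'],s['joint_positions'].round(2)); c=snap('wrist','w5.png')
for ret in (.06,0):
  pos,Rt=hookpose(p,.545,.42,.116,ret); print(pos,rel(pos,Rt,s))
im=c['img'][:,:,::-1].copy()
for u,b,y in ((.134,-.0025,-.03),(.134,-.0025,.03),(.134,.0095,-.03),(.134,.0095,.03),(.094,0,.105),(.094,.1,.105)):
    q=wproj(c,s,m2w(p,guardpt(.545,u,b,y)))[0]; cv2.circle(im,tuple(int(v) for v in q),3,(0,255,0),1)
cv2.imwrite('pics/w5o.png',im)
E
```

```text
5.9 [ 0.05  0.16  1.79 -0.11  0.79  0.26]
[0.46284846 0.12307749 0.20579457] [-0.0012, -0.0012, 0.0003, -0.0044, -0.0049, 0.0006]
[0.48705433 0.11952181 0.15100923] [-0.0014, -0.0009, 0.0603, -0.0044, -0.0049, 0.0006]
```

View pics/w5o.png

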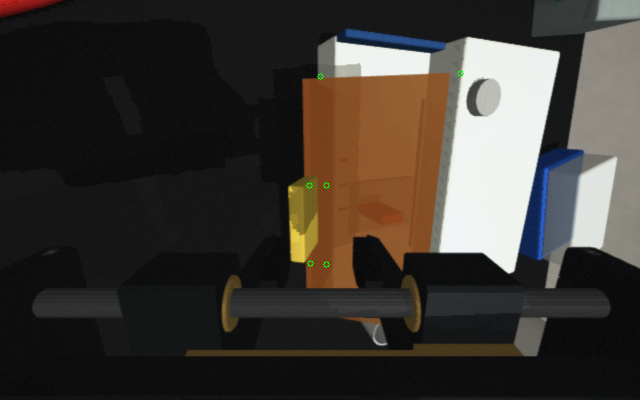

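The fin now sits about 18 px beyond my estimate, so the guard is moving on. I'll back away and check whether it is falling by itself.

Request:
{"fn": "play_rows", "kwargs": {
  "plan": [0, 0, -0.02, 0, 0, 0, 0, 0.01, -0.05, 0, 0, 0, 0, 0.02, -0.07, 0, 0, 0, 0, 0.02, -0.07, 0, 0, 0, 0, 0.02, -0.07, 0, 0, 0, 0, 0.02, -0.07, 0, 0, 0, 0, 0.02, -0.07, 0, 0, 0, 0, 0.02, -0.07, 0, 0, 0]
}}

```text
t: 6.62
tcp_pos: [0.4547, 0.1243, 0.2775]
ee_rot: [2.728, -0.003, 1.425]
force: [-0.5, 1.0, -0.1]
finger_gap: 0.0357
```

```bash
python3 - <<'E'
from h import *
p=np.load('pose.npy'); s=monitor.state();print(s['t'])
c=snap('side','s4.png'); snap('wrist','w6.png')
cv2.imwrite('pics/s4c.png',cv2.resize(c['img'][110:290,220:460,::-1],None,fx=3.2,fy=3.2))
E
```

```text
6.6167
```

View pics/s4c.png

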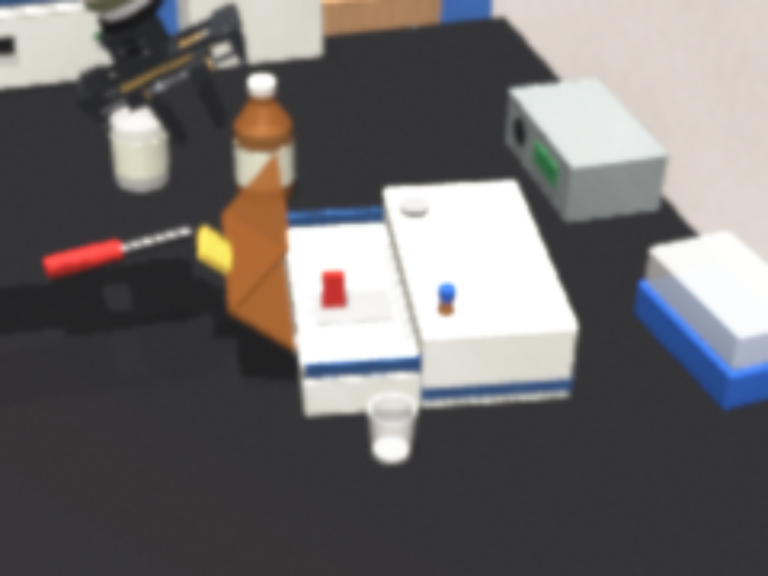

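View pics/w6.png

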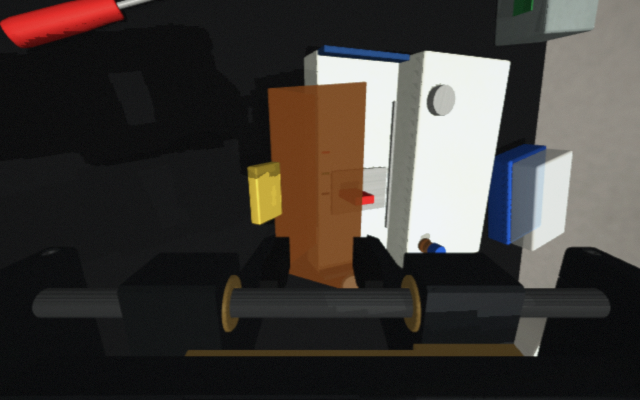

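The guard is falling by itself. While it does, I'll move above the tab and re-orient the tool.

```bash
python3 - <<'E'
from h import *
p=np.load('pose.npy')
pos,Rt=tabpose(p,.045,-.03,.2); print(pos,rel(pos,Rt))
pos,Rt=tabpose(p,.045,-.03,.26); print(pos,rel(pos,Rt))
E
```

```text
[0.58771092 0.0744141  0.2       ] [-0.0303, 0.0955, 0.1272, 0.3275, 0.3232, -1.5466]
[0.58771092 0.0744141  0.26      ] [-0.0301, 0.1197, 0.0723, 0.3275, 0.3232, -1.5466]
```

Request:
{"fn": "play_rows", "kwargs": {
  "plan": [-0.03, 0.12, 0.072, 0.327, 0.323, -1.547, -0.03, 0.12, 0.072, 0.327, 0.323, -1.547, -0.03, 0.12, 0.072, 0.327, 0.323, -1.547, -0.03, 0.12, 0.072, 0.327, 0.323, -1.547, -0.03, 0.12, 0.072, 0.327, 0.323, -1.547, -0.03, 0.12, 0.072, 0.327, 0.323, -1.547, -0.03, 0.12, 0.072, 0.327, 0.323, -1.547, -0.03, 0.12, 0.072, 0.327, 0.323, -1.547],
  "claw": 0.05
}}

```text
t: 7.38
tcp_pos: [0.588, 0.0741, 0.2597]
ee_rot: [2.985, 0.08, 2.388]
force: [-1.1, -0.1, 0.1]
finger_gap: 0.0498
```

```bash
python3 - <<'E'
from h import *
p=np.load('pose.npy');s=monitor.state();print(s['t'],s['joint_positions'].round(2))
pos,Rt=tabpose(p,.045,-.03,.19); print(pos,rel(pos,Rt))
E
```

```text
7.3833 [-0.11  0.37  1.27  0.08  1.35 -0.94]
[0.58771092 0.0744141  0.19      ] [0.0059, -0.0108, 0.0686, 0.1271, 0.1249, -0.6001]
```

Request:
{"fn": "play_rows", "kwargs": {
  "plan": [0.006, -0.011, 0.0, 0.127, 0.125, -0.6, 0.006, -0.011, 0.01, 0.127, 0.125, -0.6, 0.006, -0.011, 0.02, 0.127, 0.125, -0.6, 0.006, -0.011, 0.04, 0.127, 0.125, -0.6, 0.006, -0.011, 0.055, 0.127, 0.125, -0.6, 0.006, -0.011, 0.0685, 0.127, 0.125, -0.6, 0.006, -0.011, 0.0685, 0.127, 0.125, -0.6, 0.006, -0.011, 0.0685, 0.127, 0.125, -0.6]
}}

```text
t: 8.05
tcp_pos: [0.5874, 0.0743, 0.1894]
ee_rot: [3.142, -0.002, 2.995]
force: [0.4, -0.9, 0.0]
finger_gap: 0.0501
```

```bash
python3 - <<'E'
from h import *
p=np.load('pose.npy'); s=monitor.state();print(s['t'],s['tcp_pos'],s['ee_rot'])
w=snap('wrist','w7.png'); c=snap('side','s5.png')
cv2.imwrite('pics/s5c.png',cv2.resize(c['img'][110:290,220:460,::-1],None,fx=3.2,fy=3.2))
im=w['img'][:,:,::-1].copy()
for a in (.03,.06):
  for b in (-.036,-.024):
    q=wproj(w,s,m2w(p,(a,b,.106)))[0];print(q); cv2.circle(im,tuple(int(v) for v in q),3,(0,255,0),1)
for y in(-.03,0,.03):
    q=wproj(w,s,m2w(p,(.012,y,.05)))[0];print(q); cv2.circle(im,tuple(int(v) for v in q),3,(255,0,0),1)
cv2.imwrite('pics/w7o.png',im)
for r in spotter.trace('wrist','shutter_tab')[:2]: print(r['confidence'],r['position'],r['region'].sum())
E
```

```text
8.05 [0.587358   0.07429411 0.18940638] [ 3.14158477e+00 -1.65651364e-03  2.99478024e+00]
[314.02934705 192.34439378]
[328.2965793  192.31434182]
[314.33423246 225.75236162]
[328.11328133 225.72360334]
[321.05115848 161.57160582]
[350.59483672 161.50885223]
[380.13952139 161.44609651]
```

View pics/w7o.png

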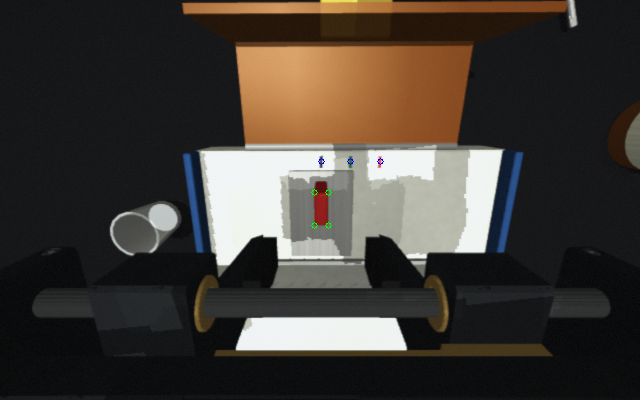

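View pics/s5c.png

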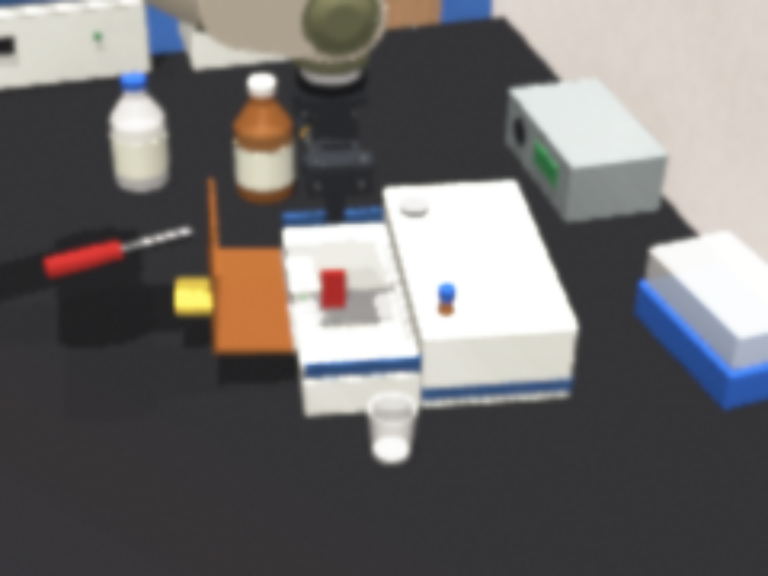

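The guard is fully down, and the tab (column 321) and marks (columns 321/350/380) fall right on the predicted points. I'll descend over the tab.

Request:
{"fn": "play_rows", "kwargs": {
  "plan": [0, 0, 0.02, 0, 0, 0, 0, 0, 0.045, 0, 0, 0, 0, 0, 0.07, 0, 0, 0, 0, 0, 0.09, 0, 0, 0, 0, 0, 0.105, 0, 0, 0, 0, 0, 0.115, 0, 0, 0, 0, 0, 0.122, 0, 0, 0, 0, 0, 0.122, 0, 0, 0]
}}

```text
t: 8.87
tcp_pos: [0.5877, 0.0741, 0.0686]
ee_rot: [3.141, 0.001, 2.995]
force: [0.3, 0.6, 1.2]
finger_gap: 0.0501
```

Request:
{"fn": "play_rows", "kwargs": {
  "plan": [0, 0, 0, 0, 0, 0, 0, 0, 0, 0, 0, 0, 0, 0, 0, 0, 0, 0, 0, 0, 0, 0, 0, 0, 0, 0, 0, 0, 0, 0, 0, 0, 0, 0, 0, 0, 0, 0, 0, 0, 0, 0, 0, 0, 0, 0, 0, 0],
  "claw": 0,
  "newtons": 30
}}

```text
t: 9.53
tcp_pos: [0.5878, 0.0741, 0.0689]
ee_rot: [3.141, 0.001, 2.995]
force: [0.3, -0.5, 1.9]
finger_gap: 0.012
```

```bash
python3 - <<'E'
from h import *
p=np.load('pose.npy'); s=monitor.state();print(s['t'],s['tcp_pos'],s['ee_rot'],s['force'],s['finger_gap'])
d=s['tcp_pos'][:2]-p[:2];c,q=np.cos(p[2]),np.sin(p[2]); print('module xy',c*d[0]+q*d[1],-q*d[0]+c*d[1])
w=snap('wrist','w8.png'); 
E
```

```text
9.5333 [0.58781155 0.07409129 0.06886174] [3.14140301e+00 1.30721108e-03 2.99474015e+00] [ 0.26990506 -0.53801378  1.92414459] 0.011987298396465187
module xy 0.04514647846427878 -0.030304764750208265
```

View pics/w8.png

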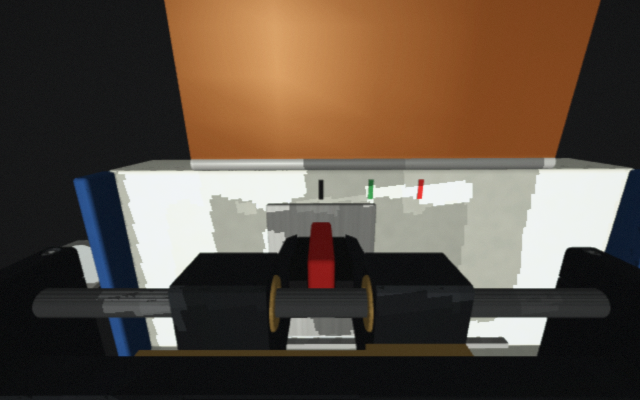

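The tab is gripped (gap 12.0 mm) at the black mark. I'll slide it 30 mm along tool +y, which is module +y.

Request:
{"fn": "play_rows", "kwargs": {
  "plan": [0, 0.005, 0, 0, 0, 0, 0, 0.01, 0, 0, 0, 0, 0, 0.015, 0, 0, 0, 0, 0, 0.02, 0, 0, 0, 0, 0, 0.025, 0, 0, 0, 0, 0, 0.03, 0, 0, 0, 0, 0, 0.03, 0, 0, 0, 0, 0, 0.03, 0, 0, 0]
}}

```text
$.plan: bad value
```

```bash
python3 - <<'E'
from h import *
p=np.load('pose.npy'); s=monitor.state();print(s['t'],s['force'],s['finger_gap'])
d=s['tcp_pos'][:2]-p[:2];c,q=np.cos(p[2]),np.sin(p[2]); print('module xy',c*d[0]+q*d[1],-q*d[0]+c*d[1])
w=snap('wrist','w9.png'); print(wproj(w,s,m2w(p,[(.012,0,.05),(.03,0,.106)])))
E
```

```text
9.5833 [-0.62204141 -1.26008309  1.38917405] 0.011766818637578983
module xy 0.04517267026650231 -0.030287856320231857
[[371.3907907  188.7282528 ]
 [392.17008757 260.80436581]]
```

View pics/w9.png

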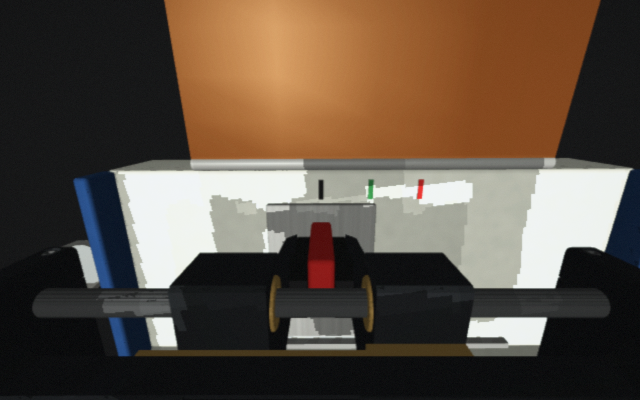

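The call was refused and nothing moved, so I'll resend it with a careful count.

Request:
{"fn": "play_rows", "kwargs": {
  "plan": [0, 0.005, 0, 0, 0, 0, 0, 0.01, 0, 0, 0, 0, 0, 0.015, 0, 0, 0, 0, 0, 0.02, 0, 0, 0, 0, 0, 0.025, 0, 0, 0, 0, 0, 0.03, 0, 0, 0, 0, 0, 0.03, 0, 0, 0, 0, 0, 0.03, 0, 0, 0, 0]
}}

```text
t: 10.3
tcp_pos: [0.5921, 0.1039, 0.0689]
ee_rot: [-3.141, 0.001, 2.995]
force: [-1.7, -6.2, 2.4]
finger_gap: 0.0118
```

```bash
python3 - <<'E'
from h import *
p=np.load('pose.npy'); s=monitor.state();print(s['t'],s['force'],s['finger_gap'])
d=s['tcp_pos'][:2]-p[:2];c,q=np.cos(p[2]),np.sin(p[2]); print('module xy',c*d[0]+q*d[1],-q*d[0]+c*d[1])
w=snap('wrist','w10.png'); print(wproj(w,s,m2w(p,[(.012,0,.05),(.03,0,.106)])))
E
```

```text
10.3 [-1.69982005 -6.24005486  2.37811252] 0.011830415076794528
module xy 0.045072922480571834 -0.00017495264864456333
[[321.33635107 188.99772825]
 [321.52289882 261.11861041]]
```

View pics/w10.png

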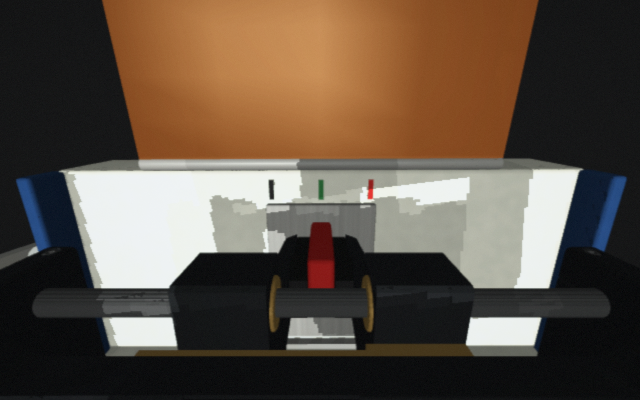

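The tab (column 321) is level with the green mark (column 321), and the 6.4 N measured fits the 6.6 N spring force. I'll hold still so step 2 gets its time.

Request:
{"fn": "play_rows", "kwargs": {
  "plan": [0, 0, 0, 0, 0, 0, 0, 0, 0, 0, 0, 0, 0, 0, 0, 0, 0, 0, 0, 0, 0, 0, 0, 0, 0, 0, 0, 0, 0, 0, 0, 0, 0, 0, 0, 0, 0, 0, 0, 0, 0, 0, 0, 0, 0, 0, 0, 0]
}}

```text
t: 11.02
tcp_pos: [0.5921, 0.1036, 0.0689]
ee_rot: [-3.14, 0.001, 2.995]
force: [-2.2, -6.6, 2.2]
finger_gap: 0.0118
```

```bash
python3 - <<'E'
from h import *
p=np.load('pose.npy'); s=monitor.state();print(s['t'],s['force'],s['finger_gap'],abs(s['joint_velocities']).max())
d=s['tcp_pos'][:2]-p[:2];c,q=np.cos(p[2]),np.sin(p[2]); y=-q*d[0]+c*d[1]; print('module y',y)
if abs(y)<.003 and .010<s['finger_gap']<.0135: print(order.job_done())
E
```

```text
11.0167 [-2.19989623 -6.61120664  2.2272913 ] 0.0117796515078642 0.0021072542943774836
module y -0.00048578643129934887
the job is handed in; nothing more can be done
None
```

The guard is all the way down, and the gripper is holding the red tab at half travel. I handed the job in at about 11 s; no verdict is reported.

- **Guard:** I pulled it by the fin until it fell to its stop by itself. The side and wrist pictures before the grasp show it level, and it is still down in the last wrist picture.
- **Shutter:** I gripped the tab at the black mark and slid it 30 mm left. In the last picture the tab and the green mark are both at pixel column 321. By the arm's pose, the tab is 0.5 mm from the module's centre line.
- **Hold at the end:** The tool feels about 7 N sideways, close to the 6.6 N the spring should give at half travel. The gripper is set to 30 N with a gap of 11.8 mm on the 12 mm tab, and the arm is at rest.
- **What went wrong:**
  - During the pull the wrist reached a joint limit and the fingers lifted off the fin early. The guard, which I measured at about 0.55 rad just after, still fell by itself.
  - One move call with a miscounted row was refused and moved nothing.
- **Other objects:** I saw no loose object moved in the pictures, but I didn't measure their positions at the end.

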